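# Snap the retaining clip onto the pulsator spindle

## Robot

A 6-joint arm with a two-finger parallel gripper is mounted at the origin on a cart in front of the work surface, level with it; the furniture and walls round the work are solid. World frame = base frame: x ahead of the robot, y to its left, z up, the work surface at z = 0. Lengths are in m, angles in rad, forces in N, time in s.
With the tool pointing down it reaches from about 0.35 to 0.85 m from the base axis. Payload 8.1 kg.
Tool frame: the origin (TCP) lies at the centre of the arm's flange, where the gripper is bolted on; the fingertips stand 173 mm ahead of it and the grasp point (between the pads) lies 155 mm ahead of it; z points along the fingers, y is the line along which they close (so a half turn about z gives the same grasp; the last joint's range is limited). The gripper opens to 85 mm and grips with 20 to 120 N. Pads are 22 mm wide; open, the fingers measure 114 mm over their backs; the gripper's body (76 mm by 85 mm) begins 54 mm behind the grasp point. The pads swing forward as they close: fully open they stand 13 mm farther back than shut.
Start: joints at [1.139, 0.13, 1.488, -0, 1.523, -0.085], TCP at [0.204, 0.564, 0.405] pointing down, gripper open.
Joint ranges: [-2.96, 2.96], [-0.89, 2.26], [0.02, 2.5], [-1.34, 4.48], [0, 2.73], [-2.66, 2.66]. Speed limits (rad/s): [2.39, 2.39, 2.79, 3.14, 3.14, 3.14].

## Interface

Orientations are given as a rotation vector (axis times angle).
In Python, from plant import get_obs, snapshot, bot, nets gives the robot as it stands. The module is installed in compiled form; this text tells all that it offers.
- The arm moves only by the tool jog_arm, never from a script. Its argument "rows" is a list of rows, each a list of 3 entries, a list of its own where there are three numbers: the closure, from -1 (fully open) to 1 (shut), so that 0 is half open, then the shift along the tool's x, y, z in cm, then the turn about the tool's z in degrees. In form: [[jaw, [x, y, z], yaw], ...]. A call has 1 to 12 rows; each row is the pose to reach, as a shift and turn from the pose commanded when the call began, along the tool's axes at that moment; what a row does not reach only later rows make up. A row lasts 1/12 s, in which the tool goes at most 41.7 mm and 7.16 degrees, less where a joint would pass 70% of its speed; a pose out of reach is approached as far as the arm can. A call with a gripper value outside its range is refused whole. The fingers move at their own pace and stop on an object; "force" is the grip in N (left out, the last holds). Time passes only in rows, so rows that repeat a pose let the fingers close. It gives the time, the measured TCP pose, the force, the opening and the grip force at its end, in the units of the state.
- get_obs(): the state, without advancing time (a new reading comes with each control period).
- snapshot(name): name is "scene" or "top" or "wrist"; returns a dict with "color" (480x640x3 uint8, red, green, blue), "vertical_fov" (degrees; the focal length in pixels is half the picture's height over the tangent of half this angle, whatever the lens; pixels are square), "cx", "cy" (the principal point, pixels), "D" ([k1, k2, p1, p2, k3] as OpenCV has them; the pictures are not rectified), "view" (4x4, takes a point from world to camera coordinates); the wrist camera has in their place "tool_from_camera" (4x4, takes a point from camera to tool coordinates, whose origin is the TCP and whose axes are the flange's). Camera axes: x right, y down, z forward; pixel columns grow to the right and rows downward; lengths in m; the calibration is good to about 2 mm. A picture is of the moment at which its call begins: read the wrist's pose just before it. There is no depth.
- bot.sign_off(): hands the job in; it is judged then, once.
Trained networks look in a picture, given as the dict that the camera call returned (one of the last four; its "shot" number tells which), for a name from the list of things; names that differ only in an ending like _2 or _b are one class to them, and where a whole thing is asked for, a point or a joint stands for the part that bears it (a point fixed in the world has none). Each returns a list of dicts, best first, with "score" (0 to 1); they miss things now and then, are a little off and sometimes report something else, mostly with a low value. They report only what shows in the picture. A call takes as long as a camera call.
- nets.cut_out(picture, label): "pixels" (480x640 bool, what is visible of it) and "position" ([column, row] in pixels, amid what is visible of it).
- nets.spot_point(picture, label): "position" ([column, row] in pixels: a listed point, or the origin of a listed thing).
The state is a dict: "clock": time; "joint_positions": joint angles; "dq": joint speeds; "tau": joint torques, N m; "tcp_pos": TCP position; "ee_rot": TCP orientation; "force": force on the tool from outside, world axes, zero at the start; "ft_torque": the same for the moment, N m; "finger_gap": opening from 0.0 (shut) to 1.0 (fully open); "grip_force": force on a finger pad.
Only numpy, scipy, OpenCV 4.12 (cv2) and the standard library are available. Lean on these libraries where they do the work, as an engineer would, in place of code of your own. Each camera call takes 0.05 s, during which the arm holds its last target. There are 200 camera calls.

## Task

The pulsator cover on the bench stand needs its retaining clip: take the orange open spring clip by its upright tab and push it sideways, mouth first, onto the groove of the steel spindle until it snaps fully home, then let go of it. Leave the smaller blue clip where it lies.

Things in the scene. Friction and masses are not known exactly. Their poses are not given: they have to be found in the camera images.
- orange_clip: Orange spring clip lying flat, a C from above, 9 mm thick, 45-70 g. Origin: bore centre, on the underside; z up, x out of the mouth, which starts roughly away from the robot. Back 46 mm wide at x=-25 mm; flared jaw tips 51 mm across at x=+23. Gap 18 mm at x=+8.5, bore for a 24 mm shaft, its back face at x=-12. The sprung jaws snap over the shaft under a 5-10 N push along x.
- clip_tab (a point): Middle of the top edge of the orange clip's upright grip tab, which stands behind its back: this point is at x=-40, y=0, z=+40 mm in the clip's frame. The tab is 24 mm long along the clip's x, 12 mm thick along its y, and reaches from the clip's underside to 40 mm above it.
- groove (a point): Mid-height of the groove, on the axis of the fixed upright steel spindle, 57 mm above the deck. Groove: round neck 24 mm wide, 22 mm high, between a collar (52 mm wide, top at z=46 mm) and a head (34 mm wide, z=68 to 79). The clip goes on from any side, level, underside at z=47 to 58, best 52. Round it a black cover 120 mm wide, lugs up to z=38 mm, on a grey foot 124 mm wide.
- blue_clip: A smaller blue clip of the same shape (jaws 36 mm across, same size of grip tab, centred 40 mm behind the bore), lying flat on the deck; it does not fit and stays where it is. Origin: bore centre, on the underside; x out of its mouth, z up.

How it is judged:
At the end, for the whole second after the job is handed in: The orange clip is snapped round the groove: bore centre within 6 mm of the spindle axis, underside 15 mm below to 6 mm above mid-groove, level within 15 degrees, at rest, released; the blue clip lies within 40 mm of its start (horizontal distance between orange_clip and groove below 0.006 m and z of orange_clip in the frame of groove between -0.015 and 0.006 m and angle between orange_clip's own z axis and vertical below 0.26 rad and linear speed of orange_clip below 0.03 m/s and distance of blue_clip from where it was at the start of the episode below 0.04 m); the robot touches nothing.
It fails at once if the blue clip is moved by more than 40 mm (distance of blue_clip from where it was at the start of the episode above 0.04 m).
It also fails if it takes over 37 s, if anything falls off the work surface, if the arm or the gripper's body presses on something with over 40 N, if the wrist force passes 120 N, or if a joint passes its speed limit or range.

## Working session

There is one attempt and no reset: what is moved stays moved. The work goes in short steps, Python scripts to look and compute and a tool call to move; the robot and the scene stay as the last step left them, time stands still between calls to the robot, and variables do not carry over. Pictures are saved under pics/ and viewed, at most 10 in all, crops included, and the job is handed in when it is done.

Besides the shell and the picture viewer there is one more tool, called after ">>>" by a JSON object that holds its "op" and its "data", one argument or row to a line. jog_arm: Moves the arm, as the interface text tells. Its arguments: {"type":"object","properties":{"rows":{"type":"array"},"force":{"type":"number"}},"required":["rows"]}

```bash
mkdir -p pics
cat > h.py <<'E'
import numpy as np,cv2
from scipy.spatial.transform import Rotation as R
from plant import get_obs,snapshot,bot,nets
def shot(name):
    o=get_obs(); s=snapshot(name)
    f=240/np.tan(np.radians(s["vertical_fov"])/2)
    s["K"]=np.array([[f,0,s["cx"]],[0,f,s["cy"]],[0,0,1.]])
    if "view" in s: s["w2c"]=np.array(s["view"])
    else:
        T=np.eye(4);T[:3,:3]=R.from_rotvec(o["ee_rot"]).as_matrix();T[:3,3]=o["tcp_pos"]
        s["w2c"]=np.linalg.inv(T@np.array(s["tool_from_camera"]))
    return s
def ray(s,p):
    u=cv2.undistortPoints(np.array([[p]],float),s["K"],np.array(s["D"],float))[0,0]
    c2w=np.linalg.inv(s["w2c"]); return c2w[:3,3],c2w[:3,:3]@np.array([u[0],u[1],1])
def at_z(s,p,z):
    o,d=ray(s,p); return o+d*(z-o[2])/d[2]
def proj(s,P):
    w=s["w2c"]; return cv2.projectPoints(np.atleast_2d(np.array(P,float)),cv2.Rodrigues(w[:3,:3])[0],w[:3,3],s["K"],np.array(s["D"],float))[0][:,0]
def tri(rs):
    A=np.zeros((3,3));b=np.zeros(3)
    for o,d in rs:
        d=d/np.linalg.norm(d);M=np.eye(3)-np.outer(d,d);A+=M;b+=M@o
    return np.linalg.solve(A,b)
def save(s,n): cv2.imwrite("pics/"+n,s["color"][:,:,::-1])
E
python3 - <<'E'
from h import *
np.set_printoptions(precision=4,suppress=True)
Z=dict(orange_clip=0,clip_tab=.04,groove=.057,blue_clip=0)
o=get_obs();print(o["clock"],o["tcp_pos"],R.from_rotvec(o["ee_rot"]).as_matrix())
for c in ["scene","top","wrist"]:
    s=shot(c);save(s,c+"0.png");print(c,np.linalg.inv(s["w2c"])[:3,3])
    for l in Z:
        for r in nets.spot_point(s,l)[:2]: print(l,round(r["score"],2),np.array(r["position"]),at_z(s,r["position"],Z[l]))
E
```

```text
0.0 [0.2038 0.5641 0.4036] [[-0.9405  0.3399 -0.0008]
 [ 0.3399  0.9405 -0.0017]
 [ 0.0001 -0.0019 -1.    ]]
scene [ 0.0498 -0.5     0.5074]
orange_clip 0.56 [298.2 255.8] [0.5063 0.0988 0.    ]
clip_tab 0.65 [284.1 248.6] [0.4656 0.09   0.04  ]
groove 0.79 [413.2 280.8] [ 0.5516 -0.1594  0.057 ]
blue_clip 0.67 [258.3 225.1] [0.5174 0.2616 0.    ]
top [0.3883 0.0314 0.8941]
orange_clip 0.93 [282.  249.7] [0.503  0.1029 0.    ]
clip_tab 0.71 [289.9 271.1] [0.464  0.0874 0.04  ]
groove 0.89 [449.4 214. ] [ 0.5475 -0.16    0.057 ]
blue_clip 0.67 [287.6 270.9] [0.4679 0.0938 0.    ]
wrist [0.1374 0.588  0.3722]
```

View pics/scene0.png

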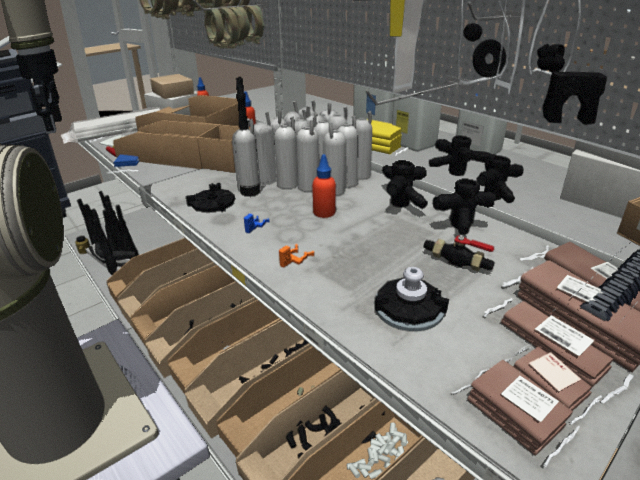

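View pics/top0.png

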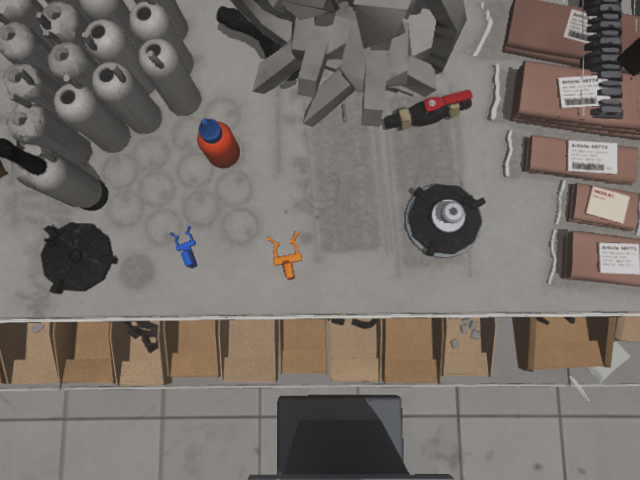

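The scene view shows the orange clip at (292,256), blue at (255,222) and the spindle at (412,285). The top view has orange at (285,255), blue at (185,247) and the spindle at (450,213). The mouth points roughly +x, turned about 15° left. The nets agree except for blue in the top view, where they reported the orange clip's tab. I'll move above the tab next.

>>> {"op": "jog_arm", "data": {
  "rows": [
    [-1,[-40.7,-35.8,0],-35],
    [-1,[-40.7,-35.8,0],-35],
    [-1,[-40.7,-35.8,0],-35],
    [-1,[-40.7,-35.8,0],-35],
    [-1,[-40.7,-35.8,0],-35],
    [-1,[-40.7,-35.8,0],-35],
    [-1,[-40.7,-35.8,0],-35],
    [-1,[-40.7,-35.8,0],-35],
    [-1,[-40.7,-35.8,0],-35],
    [-1,[-40.7,-35.8,0],-35],
    [-1,[-40.7,-35.8,0],-35],
    [-1,[-40.7,-35.8,0],-35]
  ],
  "force": 100
}}

```text
clock: 1.75
tcp_pos: [0.44, 0.1337, 0.4052]
ee_rot: [-0.414, 3.113, 0.0]
force: [0.2, 0.5, -0.8]
finger_gap: 0.997
grip_force: 0.0
```

```bash
cat > m.py <<'E'
from h import *
np.set_printoptions(precision=4,suppress=True)
def fit(s,l="orange_clip"):
    pass
E
python3 - <<'E'
from h import *
np.set_printoptions(precision=4,suppress=True)
o=get_obs();print(o["clock"],o["tcp_pos"],R.from_rotvec(o["ee_rot"]).as_matrix())
Z=dict(orange_clip=0,clip_tab=.04,groove=.057,blue_clip=0)
s=shot("wrist");save(s,"w1.png")
for l in Z:
    for r in nets.spot_point(s,l)[:2]: print(l,round(r["score"],2),np.array(r["position"]),at_z(s,r["position"],Z[l]))
E
```

```text
1.75 [0.44   0.1337 0.4052] [[-0.9653 -0.2611  0.0012]
 [-0.2611  0.9653  0.0003]
 [-0.0012 -0.     -1.    ]]
orange_clip 0.9 [277.7 252. ] [0.5056 0.0976 0.    ]
clip_tab 0.56 [271.1 226.6] [0.4671 0.0872 0.04  ]
groove 0.57 [  9.3 242.6] [ 0.5461 -0.16    0.057 ]
blue_clip 0.92 [412.8 303.1] [0.526  0.2667 0.    ]
```

View pics/w1.png

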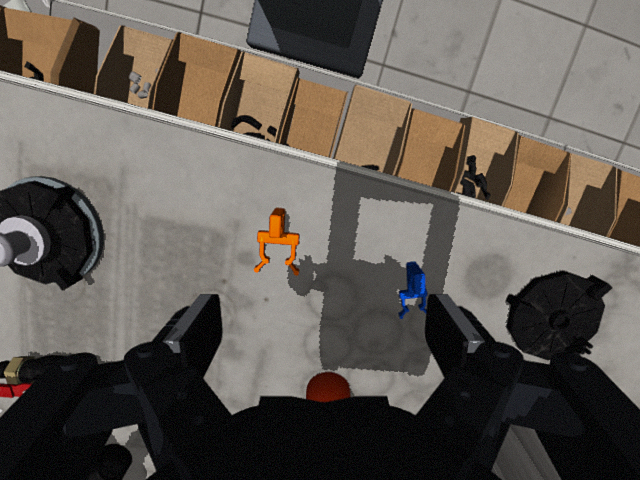

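The wrist view shows the orange clip at (277,240), nearly square to the tool, with blue off to the right at (413,290). The heading comes out near 15°. I'll go lower over the tab and check again.

>>> {"op": "jog_arm", "data": {
  "rows": [
    [-1,[-1.4,-5.2,5],0],
    [-1,[-1.4,-5.2,10.5],0],
    [-1,[-1.4,-5.2,10.5],0],
    [-1,[-1.4,-5.2,10.5],0],
    [-1,[-1.4,-5.2,10.5],0],
    [-1,[-1.4,-5.2,10.5],0]
  ]
}}

```text
clock: 2.5
tcp_pos: [0.4668, 0.0907, 0.3015]
ee_rot: [-0.416, 3.113, 0.001]
force: [-0.5, 0.4, -0.3]
finger_gap: 0.996
grip_force: 0.0
```

Run:
```python
from h import *
np.set_printoptions(precision=4,suppress=True)
o=get_obs();print(o["clock"],o["tcp_pos"],o["ee_rot"])
M=R.from_rotvec(o["ee_rot"]).as_matrix()
Z=dict(orange_clip=0,clip_tab=.04,groove=.057)
s=shot("wrist");save(s,"w2.png")
for l in Z:
    for r in nets.spot_point(s,l)[:1]:
        P=at_z(s,r["position"],Z[l]); print(l,round(r["score"],2),np.array(r["position"]),P,"tool",M.T@(P-o["tcp_pos"]))
```

```text
2.5 [0.4668 0.0907 0.3015] [-0.4162  3.1125  0.0006]
orange_clip 0.62 [318.7 272.5] [0.5037 0.0965 0.    ] tool [-0.0368 -0.0041  0.3015]
```

View pics/w2.png

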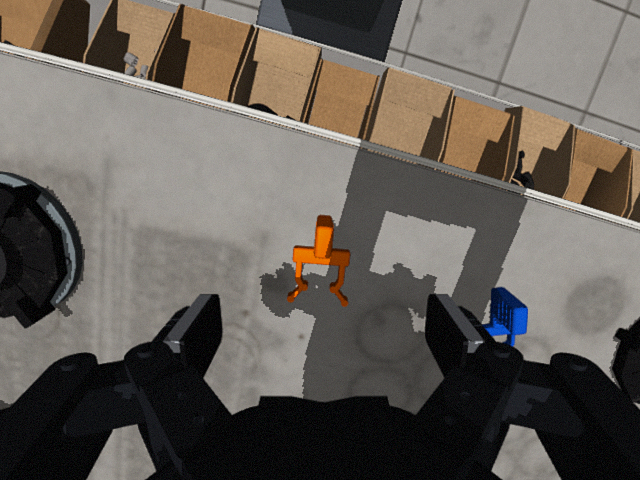

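The clip is at (320,260), centred between the pads, whose midline is near column 323. The tab was missed by the net, so I'll fit the clip's pose by matching its silhouette.

```bash
cat >> h.py <<'E'
from scipy.optimize import minimize
def box(x0,x1,y0,y1,z0,z1): return np.array([[x,y,z] for x in(x0,x1) for y in(y0,y1) for z in(z0,z1)])/1000.
PARTS=[box(-52,-28,-6,6,0,40),box(-30,-12.5,-23,23,0,9)]
def sil(s,x,y,h,z=0):
    m=np.zeros((480,640),np.uint8);c,n=np.cos(h),np.sin(h)
    for B in PARTS:
        P=np.c_[x+c*B[:,0]-n*B[:,1],y+n*B[:,0]+c*B[:,1],z+B[:,2]]
        cv2.fillConvexPoly(m,cv2.convexHull(np.round(proj(s,P)*16).astype(np.int32)),1,shift=4)
    return m>0
def fitclip(s,mask,p0,z=0):
    # back bar and tab only; the jaws (ahead of x=-12.5) are excluded by a half-plane in the mask
    uu,vv=np.nonzero(mask)[::-1]
    pts=np.array([at_z(s,(u,v),z) for u,v in zip(uu,vv)])
    def cost(q):
        x,y,h=q[0],q[1],q[2]
        f=(pts[:,0]-x)*np.cos(h)+(pts[:,1]-y)*np.sin(h)
        keep=np.zeros_like(mask);k=f<-.0125;keep[vv[k],uu[k]]=1
        m=sil(s,x,y,h,z)
        out=np.count_nonzero(~k & ~m[vv,uu])*0
        return 1-np.count_nonzero(keep&m)/np.count_nonzero(keep|m)
    best=min((minimize(cost,np.array(p0)+d,method="Nelder-Mead",options=dict(initial_simplex=np.array(p0)+d+np.array([[0,0,0],[.004,0,0],[0,.004,0],[0,0,.1]]))) for d in ([0,0,0],[.003,.002,.05],[-.003,-.002,-.05])),key=lambda r:r.fun)
    return best
E
python3 - <<'E'
from h import *
np.set_printoptions(precision=4,suppress=True)
for c in ["wrist","top"]:
    s=shot(c); r=nets.cut_out(s,"orange_clip")
    if not r: print(c,"none");continue
    hsv=cv2.cvtColor(s["color"],cv2.COLOR_RGB2HSV); near=cv2.dilate(r[0]["pixels"].astype(np.uint8),np.ones((9,9)))>0
    m=near&(hsv[:,:,0]>4)&(hsv[:,:,0]<20)&(hsv[:,:,1]>140)
    b=fitclip(s,m,[.505,.098,.26]); print(c,r[0]["score"],m.sum(),b.x,np.degrees(b.x[2]),b.fun)
    x,y,h=b.x; print("tab",x-.04*np.cos(h),y-.04*np.sin(h))
E
```

```text
wrist 0.94 2147 [0.5085 0.099  0.2027] 11.613119670124657 0.25279187817258886
tab 0.46927726046267854 0.09094823886701904
top none
```

```bash
sed -i 's/box(-30,-12.5,-23,23,0,9)/box(-25,-12.5,-23,23,0,9),box(-30,-24,-6,6,0,9)/' h.py
python3 - <<'E'
from h import *
np.set_printoptions(precision=4,suppress=True)
s=shot("wrist"); r=nets.cut_out(s,"orange_clip")
hsv=cv2.cvtColor(s["color"],cv2.COLOR_RGB2HSV); near=cv2.dilate(r[0]["pixels"].astype(np.uint8),np.ones((9,9)))>0
m=near&(hsv[:,:,0]>4)&(hsv[:,:,0]<20)&(hsv[:,:,1]>140)
b=fitclip(s,m,[.505,.098,.26]); print(m.sum(),b.x,np.degrees(b.x[2]),b.fun)
x,y,h=b.x; print("tab",x-.04*np.cos(h),y-.04*np.sin(h))
im=s["color"][:,:,::-1].copy()
for mm,c in((m,(255,0,0)),(sil(s,x,y,h),(0,255,0))):
    cv2.drawContours(im,cv2.findContours(mm.astype(np.uint8),0,1)[0],-1,c,1)
cv2.imwrite("pics/ov.png",cv2.resize(im[190:320,240:400],None,fx=4,fy=4,interpolation=0))
E
```

```text
2161 [0.507  0.0984 0.2023] 11.590369422142526 0.18778801843317972
tab 0.4678223276775207 0.0903872656107809
```

View pics/ov.png

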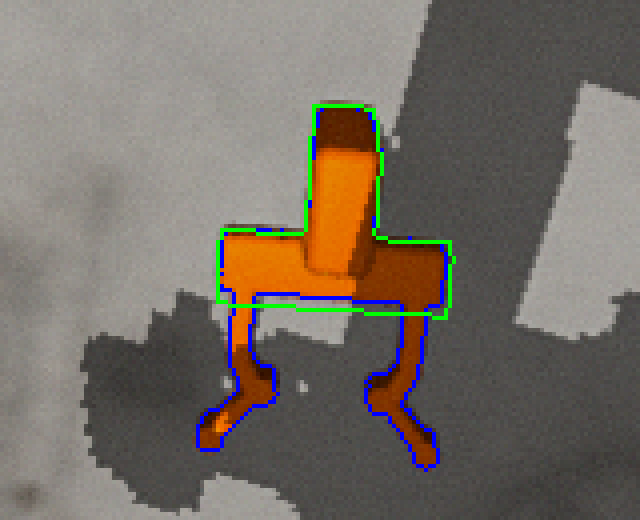

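The overlay fits well on the tab and back bar: the tab is at (0.468, 0.090) with heading 11.6°, within 1 mm of the tool's position. I'll turn 3.5°, descend and grip.

>>> {"op": "jog_arm", "data": {
  "rows": [
    [-1,[0,0,4],3.5],
    [-1,[0,0,8],3.5],
    [-1,[0,0,10.5],3.5],
    [-1,[0,0,12.1],3.5],
    [-1,[0,0,12.1],3.5],
    [-1,[0,0,12.1],3.5],
    [1,[0,0,12.1],3.5],
    [1,[0,0,12.1],3.5],
    [1,[0,0,12.1],3.5],
    [1,[0,0,12.1],3.5],
    [1,[0,0,12.1],3.5],
    [1,[0,0,12.1],3.5]
  ],
  "force": 100
}}

```text
clock: 4.0
tcp_pos: [0.4668, 0.0892, 0.1792]
ee_rot: [-0.318, 3.125, 0.0]
force: [-0.5, 0.9, 0.5]
finger_gap: 0.143
grip_force: 0.2
```

>>> {"op": "jog_arm", "data": {
  "rows": [
    [1,[0,0,0],0],
    [1,[0,0,0],0],
    [1,[0,0,0],0],
    [1,[0,0,0],0]
  ]
}}

```text
clock: 4.33
tcp_pos: [0.467, 0.0892, 0.1794]
ee_rot: [-0.318, 3.125, -0.0]
force: [-1.7, 0.4, 5.3]
finger_gap: 0.13
grip_force: 97.7
```

Gripped at 98 N with the gap matching the 12 mm tab. Now I'll lift and carry the clip to about 60 mm short of the spindle.

>>> {"op": "jog_arm", "data": {
  "rows": [
    [1,[0,0,-3],0],
    [1,[0,0,-6],0],
    [1,[0,0,-10],0],
    [1,[3,-4,-10],0],
    [1,[7.2,-8,-10],0],
    [1,[7.2,-12,-10],0],
    [1,[7.2,-16,-10],0],
    [1,[7.2,-20,-10],0],
    [1,[7.2,-23,-10],0],
    [1,[7.2,-25,-10],0],
    [1,[7.2,-26,-10],0],
    [1,[7.2,-26,-10],0]
  ]
}}

```text
clock: 5.33
tcp_pos: [0.4485, -0.1818, 0.2786]
ee_rot: [0.314, -3.126, 0.0]
force: [-0.6, 1.2, -0.9]
finger_gap: 0.127
grip_force: 97.6
```

>>> {"op": "jog_arm", "data": {
  "rows": [
    [1,[0,0,0],0],
    [1,[0,0,0],0],
    [1,[0,0,0],0]
  ]
}}

```text
clock: 5.58
tcp_pos: [0.4484, -0.1785, 0.2785]
ee_rot: [0.321, -3.125, -0.001]
force: [1.2, 0.4, -0.3]
finger_gap: 0.124
grip_force: 97.6
```

Run:
```python
from h import *
np.set_printoptions(precision=4,suppress=True)
o=get_obs();print(o["clock"],o["tcp_pos"],o["ee_rot"]);M=R.from_rotvec(o["ee_rot"]).as_matrix()
ims=[];g=[]
for c in ["scene","top","wrist"]:
    s=shot(c);ims.append(s["color"][:,:,::-1].copy())
    for l,z in (("groove",.057),("clip_tab",o["tcp_pos"][2]-.14),("orange_clip",o["tcp_pos"][2]-.18)):
        for r in nets.spot_point(s,l)[:1]:
            P=at_z(s,r["position"],z); print(c,l,round(r["score"],2),np.array(r["position"]),P,"tool",M.T@(P-o["tcp_pos"]))
            if l=="groove": g.append(ray(s,r["position"]))
if len(g)>1: print("tri",tri(g))
a=cv2.resize(ims[0][200:360,300:500],(400,320));b=cv2.resize(ims[1][150:310,340:540],(400,320));c=cv2.resize(ims[2],(360,270))
cv2.imwrite("pics/c1.png",np.vstack([np.hstack([a,b]),np.hstack([c,np.zeros((270,440,3),np.uint8)])]))
```

```text
5.5833 [ 0.4484 -0.1785  0.2785] [ 0.3209 -3.1247 -0.001 ]
scene groove 0.69 [413.9 281.1] [ 0.5518 -0.1608  0.057 ] tool [-0.1049 -0.0038  0.2214]
scene clip_tab 0.89 [384.2 269.4] [ 0.4514 -0.1756  0.1385] tool [-0.0035  0.0022  0.14  ]
scene orange_clip 0.7 [396.5 279.8] [ 0.4883 -0.1716  0.0985] tool [-0.0406 -0.0014  0.18  ]
top groove 0.89 [449.7 214.7] [ 0.5464 -0.1604  0.057 ] tool [-0.0997 -0.0023  0.2214]
top clip_tab 0.8 [483.  272.4] [ 0.4503 -0.1828  0.1385] tool [-0.001  -0.0046  0.14  ]
top orange_clip 0.56 [465.8 249.4] [ 0.4871 -0.1715  0.0985] tool [-0.0394 -0.0011  0.18  ]
wrist clip_tab 0.84 [322.8 346.2] [ 0.4492 -0.18    0.1385] tool [-0.0006 -0.0017  0.14  ]
wrist orange_clip 0.74 [323.8 367.8] [ 0.4873 -0.1718  0.0985] tool [-0.0395 -0.0014  0.18  ]
tri [ 0.5475 -0.1614  0.059 ]
```

View pics/c1.png

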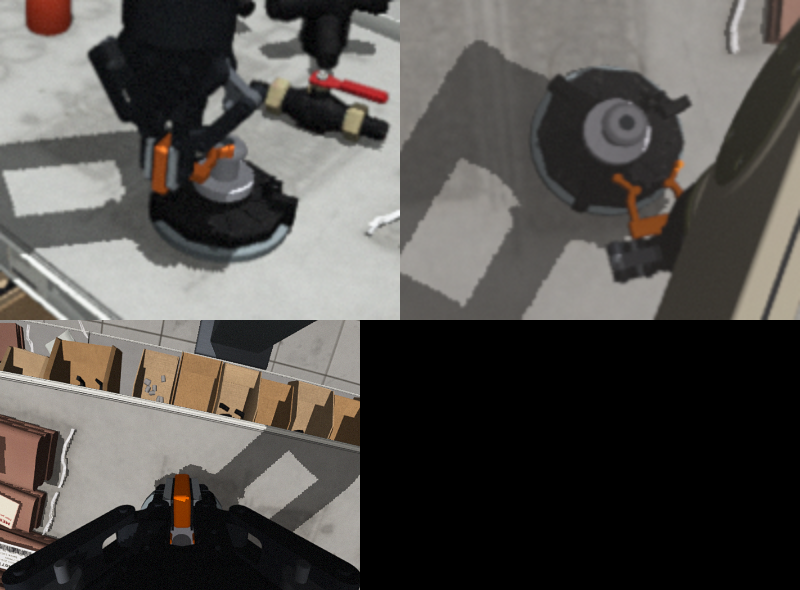

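The clip is held level and square at scene-crop (185,165). In the tool frame it lies 60 mm short of the spindle and about 1.5–2 mm to one side. I'll lower it to groove height, correct sideways and approach.

>>> {"op": "jog_arm", "data": {
  "rows": [
    [1,[0,-0.15,2.5],0],
    [1,[0,-0.15,4.7],0],
    [1,[0,-0.15,4.7],0],
    [1,[0,-0.15,4.7],0],
    [1,[-1,-0.15,4.7],0],
    [1,[-2,-0.15,4.7],0],
    [1,[-3,-0.15,4.7],0],
    [1,[-3.3,-0.15,4.7],0],
    [1,[-3.3,-0.15,4.7],0],
    [1,[-3.3,-0.15,4.7],0],
    [1,[-3.3,-0.15,4.7],0]
  ],
  "force": 120
}}

```text
clock: 7.1
tcp_pos: [0.4811, -0.1747, 0.2317]
ee_rot: [0.319, -3.125, -0.0]
force: [0.3, 0.4, -0.1]
finger_gap: 0.124
grip_force: 118.4
```

Run:
```python
from h import *
np.set_printoptions(precision=4,suppress=True)
o=get_obs();print(o["clock"],o["tcp_pos"],o["ee_rot"],o["force"]);M=R.from_rotvec(o["ee_rot"]).as_matrix()
ims=[];g=[]
for c in ["scene","top"]:
    s=shot(c);ims.append(s["color"][:,:,::-1].copy())
    for l,z in (("groove",.057),("clip_tab",o["tcp_pos"][2]-.14),("orange_clip",o["tcp_pos"][2]-.18)):
        for r in nets.spot_point(s,l)[:1]:
            P=at_z(s,r["position"],z); print(c,l,round(r["score"],2),np.array(r["position"]),P,"tool",M.T@(P-o["tcp_pos"]))
a=cv2.resize(ims[0][220:340,340:480],(400,343));b=cv2.resize(ims[1][160:280,380:520],(400,343))
cv2.imwrite("pics/c2.png",np.hstack([a,b]))
```

```text
7.1 [ 0.4811 -0.1747  0.2317] [ 0.3187 -3.125  -0.0002] [ 0.3265  0.3607 -0.1365]
scene groove 0.76 [413.8 281.3] [ 0.5512 -0.161   0.057 ] tool [-0.0716 -0.0007  0.1746]
scene clip_tab 0.74 [393.7 286.6] [ 0.4792 -0.1744  0.0917] tool [0.0017 0.0006 0.14  ]
scene orange_clip 0.72 [402.9 289.6] [ 0.5257 -0.1589  0.0517] tool [-0.047   0.0065  0.18  ]
top groove 0.89 [448.  216.2] [ 0.5441 -0.1577  0.057 ] tool [-0.0653  0.0039  0.1746]
top orange_clip 0.66 [456.  232.4] [ 0.5195 -0.1699  0.0517] tool [-0.0387 -0.0031  0.18  ]
```

View pics/c2.png

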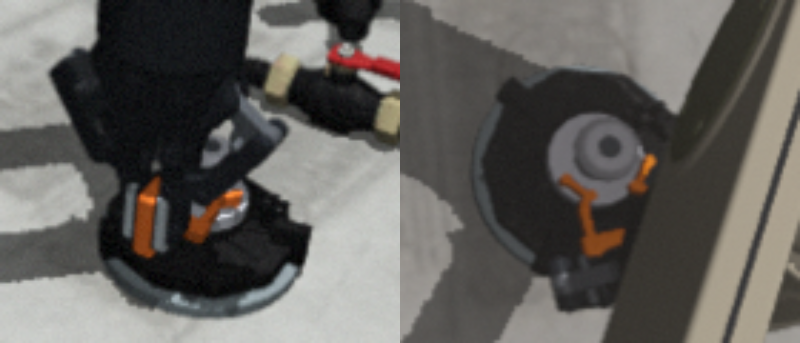

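The jaws straddle the spindle above the collar, at top crop (575,190) and (645,170), with no contact force. About 27 mm remains, so I'll push slowly.

>>> {"op": "jog_arm", "data": {
  "rows": [
    [1,[-0.5,0,0],0],
    [1,[-1.0,0,0],0],
    [1,[-1.4,0,0],0],
    [1,[-1.7,0,0],0],
    [1,[-2.0,0,0],0],
    [1,[-2.0,0,0],0],
    [1,[-2.0,0,0],0]
  ]
}}

```text
clock: 8.08
tcp_pos: [0.5009, -0.1704, 0.2312]
ee_rot: [0.319, -3.125, -0.001]
force: [-0.5, 2.7, -3.2]
finger_gap: 0.123
grip_force: 118.5
```

>>> {"op": "jog_arm", "data": {
  "rows": [
    [1,[-0.2,0,0],0],
    [1,[-0.4,0,0],0],
    [1,[-0.5,0,0],0],
    [1,[-0.5,0,0],0],
    [1,[-0.5,0,0],0]
  ]
}}

```text
clock: 8.5
tcp_pos: [0.5062, -0.1696, 0.2321]
ee_rot: [-0.318, 3.124, -0.0]
force: [3.2, 3.0, -2.5]
finger_gap: 0.12
grip_force: 118.6
```

>>> {"op": "jog_arm", "data": {
  "rows": [
    [1,[-0.1,0,0],0],
    [1,[-0.2,0,0],0],
    [1,[-0.2,0,0],0],
    [1,[-0.2,0,0],0]
  ]
}}

```text
clock: 8.83
tcp_pos: [0.5078, -0.1694, 0.2319]
ee_rot: [-0.318, 3.125, -0.0]
force: [2.9, 2.2, -1.0]
finger_gap: 0.122
grip_force: 118.6
```

>>> {"op": "jog_arm", "data": {
  "rows": [
    [1,[-0.1,0,0],0],
    [1,[-0.2,0,0],0],
    [1,[-0.2,0,0],0],
    [1,[-0.2,0,0],0]
  ]
}}

```text
clock: 9.17
tcp_pos: [0.5096, -0.169, 0.2317]
ee_rot: [0.318, -3.125, 0.0]
force: [0.6, 1.7, -0.5]
finger_gap: 0.12
grip_force: 118.6
```

>>> {"op": "jog_arm", "data": {
  "rows": [
    [1,[-0.1,0,0],0],
    [1,[-0.1,0,0],0],
    [1,[-0.1,0,0],0]
  ]
}}

```text
clock: 9.42
tcp_pos: [0.51, -0.1689, 0.2315]
ee_rot: [0.318, -3.124, -0.0]
force: [-6.1, 0.7, 1.4]
finger_gap: 0.122
grip_force: 118.8
```

>>> {"op": "jog_arm", "data": {
  "rows": [
    [1,[-0.1,0,0],0],
    [1,[-0.1,0,0],0],
    [1,[-0.1,0,0],0]
  ]
}}

```text
clock: 9.67
tcp_pos: [0.5104, -0.1689, 0.2312]
ee_rot: [0.318, -3.122, -0.0]
force: [-8.0, -1.5, 3.6]
finger_gap: 0.122
grip_force: 119.1
```

Run:
```python
from h import *
np.set_printoptions(precision=4,suppress=True)
ims=[]
o=get_obs();print(o["force"],o["ft_torque"])
for c in ["scene","top"]:
    s=shot(c);ims.append(s["color"][:,:,::-1].copy())
    for l,z in (("groove",.057),("orange_clip",.052)):
        for r in nets.spot_point(s,l)[:1]: print(c,l,round(r["score"],2),np.array(r["position"]),at_z(s,r["position"],z))
a=cv2.resize(ims[0][220:340,340:480],(400,343));b=cv2.resize(ims[1][160:280,380:520],(400,343))
cv2.imwrite("pics/c3.png",np.hstack([a,b]))
```

```text
[-8.0153 -1.5133  3.565 ] [-0.1658  1.5032  0.0286]
scene groove 0.61 [414.8 280.3] [ 0.5547 -0.1604  0.057 ]
scene orange_clip 0.87 [413.3 284.6] [ 0.5489 -0.1624  0.052 ]
top groove 0.61 [449.9 214.8] [ 0.5463 -0.1607  0.057 ]
top orange_clip 0.66 [448.3 213.4] [ 0.5494 -0.1595  0.052 ]
```

View pics/c3.png

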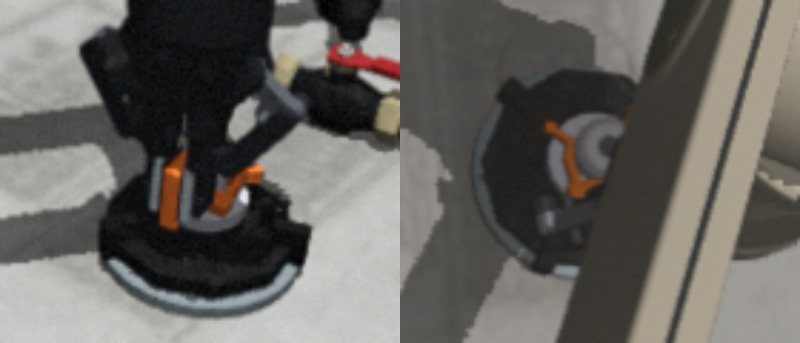

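It snapped in, pulling forward at first and then stopping hard at −8 N: the bore is home against the shaft. I'll back off 1 mm to relieve the push, release, lift away and check.

>>> {"op": "jog_arm", "data": {
  "rows": [
    [1,[0.1,0,0],0],
    [1,[0.1,0,0],0],
    [0.2,[0.1,0,0],0],
    [0.2,[0.1,0,0],0],
    [0.2,[0.1,0,0],0],
    [0.2,[0.1,0,0],0],
    [0.2,[0.1,0,0],0],
    [0.2,[0.1,0,-2],0],
    [0.2,[0.1,0,-5],0],
    [0.2,[0.1,0,-8],0],
    [0.2,[0.1,0,-11],0],
    [0.2,[0.1,0,-11],0]
  ]
}}

```text
clock: 10.97
tcp_pos: [0.5125, -0.1695, 0.3493]
ee_rot: [-0.318, 3.116, -0.008]
force: [1.9, -0.1, 1.0]
finger_gap: 0.401
grip_force: 0.0
```

>>> {"op": "jog_arm", "data": {
  "rows": [
    [0.2,[8,14,-5],0],
    [0.2,[8,14,-5],0],
    [0.2,[8,14,-5],0],
    [0.2,[8,14,-5],0],
    [0.2,[8,14,-5],0],
    [0.2,[8,14,-5],0],
    [0.2,[8,14,-5],0],
    [0.2,[8,14,-5],0]
  ]
}}

```text
clock: 11.63
tcp_pos: [0.4044, -0.0483, 0.3912]
ee_rot: [0.318, -3.125, 0.0]
force: [-0.5, 0.5, -0.1]
finger_gap: 0.399
grip_force: 0.0
```

Run:
```python
from h import *
np.set_printoptions(precision=4,suppress=True)
ims=[];o=get_obs();print(o["clock"],o["tcp_pos"])
for c in ["scene","top"]:
    s=shot(c);ims.append(s["color"][:,:,::-1].copy())
    for l,z in (("groove",.057),("orange_clip",.052),("clip_tab",.092),("blue_clip",0)):
        for r in nets.spot_point(s,l)[:1]: print(c,l,round(r["score"],2),np.array(r["position"]),at_z(s,r["position"],z))
a=cv2.resize(ims[0][220:340,340:480],(400,343));b=cv2.resize(ims[1][160:280,380:520],(400,343))
cv2.imwrite("pics/c4.png",np.hstack([a,b]))
```

```text
11.6333 [ 0.4044 -0.0483  0.3912]
scene groove 0.87 [414.5 283.1] [ 0.5481 -0.1649  0.057 ]
scene orange_clip 0.89 [414.1 286.9] [ 0.5449 -0.1673  0.052 ]
scene clip_tab 0.66 [399.9 281.5] [ 0.4958 -0.1729  0.092 ]
top groove 0.58 [447.1 214.9] [ 0.5462 -0.1565  0.057 ]
top blue_clip 0.8 [187.4 240.2] [0.521  0.2595 0.    ]
```

View pics/c4.png

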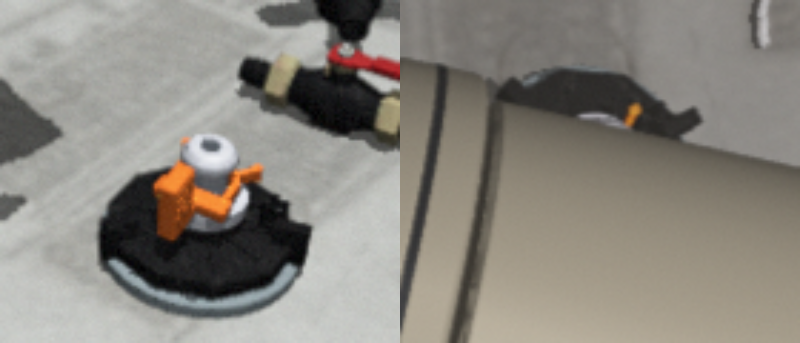

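The scene crop shows the clip round the neck with its tab upright at (175,205). The arm blocks the top view, so I'll swing clear for one unobstructed check of level and centring.

>>> {"op": "jog_arm", "data": {
  "rows": [
    [0.2,[0,20,-2],0],
    [0.2,[0,20,-2],0],
    [0.2,[0,20,-2],0],
    [0.2,[0,20,-2],0],
    [0.2,[0,20,-2],0],
    [0.2,[0,20,-2],0],
    [0.2,[0,20,-2],0],
    [0.2,[0,20,-2],0]
  ]
}}

```text
clock: 12.8
tcp_pos: [0.3636, 0.1481, 0.4117]
ee_rot: [-0.32, 3.125, -0.001]
force: [-0.3, -0.3, 0.3]
finger_gap: 0.399
grip_force: 0.0
```

Run:
```python
from h import *
np.set_printoptions(precision=4,suppress=True)
ims=[];rs={}
for c in ["scene","top"]:
    s=shot(c);ims.append(s["color"][:,:,::-1].copy())
    for l,z in (("groove",.057),("orange_clip",.048),("clip_tab",.088)):
        for r in nets.spot_point(s,l)[:1]:
            print(c,l,round(r["score"],2),np.array(r["position"]),at_z(s,r["position"],z)); rs.setdefault(l,[]).append(ray(s,r["position"]))
for l in rs:
    if len(rs[l])>1: print(l,tri(rs[l]))
a=cv2.resize(ims[0][240:330,360:465],(400,343));b=cv2.resize(ims[1][170:260,395:500],(400,343))
cv2.imwrite("pics/c5.png",np.hstack([a,b]))
```

```text
scene groove 0.57 [414.6 282.7] [ 0.5491 -0.1644  0.057 ]
scene clip_tab 0.91 [401.  282.6] [ 0.4992 -0.1727  0.088 ]
top groove 0.69 [451.7 214.5] [ 0.5467 -0.1635  0.057 ]
top orange_clip 0.91 [448.1 213.6] [ 0.5499 -0.1601  0.048 ]
top clip_tab 0.73 [463.2 239.8] [ 0.5027 -0.1711  0.088 ]
groove [ 0.5474 -0.1642  0.0575]
clip_tab [ 0.5025 -0.1712  0.0856]
```

View pics/c5.png

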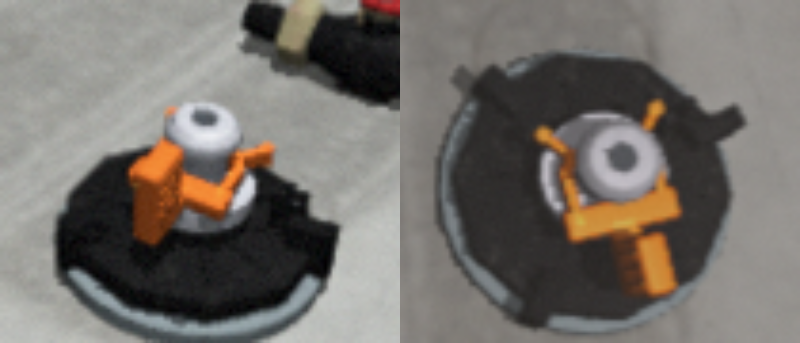

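The top view shows both jaws past the neck with the bar against it, and the tab 45 mm behind the spindle axis. Before handing in, I'll fit tilt and offset over both views.

Run:
```python
from h import *
np.set_printoptions(precision=4,suppress=True)
from scipy.optimize import differential_evolution as DE
PR=PARTS[:1]+[box(-25,-14,-23,23,0,9),box(-30,-24,-6,6,0,9)]
V=[]
for c in ["scene","top"]:
    s=shot(c);hsv=cv2.cvtColor(s["color"],cv2.COLOR_RGB2HSV)
    m=(hsv[:,:,0]>4)&(hsv[:,:,0]<22)&(hsv[:,:,1]>140)
    q=proj(s,[[.53,-.165,.06]])[0];w=np.zeros_like(m);w[int(q[1])-35:int(q[1])+35,int(q[0])-35:int(q[0])+35]=1
    V.append((s,m&w));print(c,(m&w).sum())
def model(s,q,t=None):
    m=np.zeros((480,640),np.uint8);Rm=R.from_euler("ZY",[q[3],q[4]]).as_matrix()
    for B in PR: cv2.fillConvexPoly(m,cv2.convexHull(np.round(proj(s,B@Rm.T+q[:3])*16).astype(np.int32)),1,shift=4)
    return m>0
def cost(q):
    e=0
    for s,m in V:
        d=model(s,q); Rm=R.from_euler("ZY",[q[3],q[4]]).as_matrix()
        # ignore jaws: drop a band ahead of the bar
        j=np.zeros((480,640),np.uint8);cv2.fillConvexPoly(j,cv2.convexHull(np.round(proj(s,box(-13.5,35,-32,32,0,9)@Rm.T+q[:3])*16).astype(np.int32)),1,shift=4)
        k=m&~((j>0)&~d); e+=np.count_nonzero(d^k)/max(1,np.count_nonzero(d))
    return e
for b in (( -.4,.4),(-.01,.01)):
    r=DE(cost,[(.535,.56),(-.175,-.15),(.04,.062),(-.1,.5),b],seed=1,maxiter=60,popsize=12)
    print(r.x[:3],np.degrees(r.x[3:]),r.fun)
```

```text
scene 498
top 557
[ 0.5484 -0.1592  0.053 ] [13.8742 -9.5382] 0.35885645514720077
[ 0.5464 -0.1587  0.048 ] [15.3369 -0.2767] 0.4391304347826087
```

Run:
```python
from h import *
np.set_printoptions(precision=4,suppress=True)
from scipy.optimize import differential_evolution as DE
PR=PARTS[:1]+[box(-25,-14,-23,23,0,9),box(-30,-24,-6,6,0,9)]
V=[]
for c in ["scene","top"]:
    s=shot(c);hsv=cv2.cvtColor(s["color"],cv2.COLOR_RGB2HSV)
    m=(hsv[:,:,0]>4)&(hsv[:,:,0]<22)&(hsv[:,:,1]>140)
    q=proj(s,[[.53,-.165,.06]])[0];w=np.zeros_like(m);w[int(q[1])-35:int(q[1])+35,int(q[0])-35:int(q[0])+35]=1
    V.append((s,m&w))
hull=lambda s,B,Rm,t,m:cv2.fillConvexPoly(m,cv2.convexHull(np.round(proj(s,B@Rm.T+t)*16).astype(np.int32)),1,shift=4)
def cost(q,p):
    e=0;Rm=R.from_euler("ZY",[q[3],p]).as_matrix()
    for i,(s,m) in enumerate(V):
        off=[0,0]; mm=m
        if i==0: mm=np.roll(m,(int(round(q[5])),int(round(q[4]))),(0,1))  # calibration slack, px
        d=np.zeros((480,640),np.uint8);[hull(s,B,Rm,q[:3],d) for B in PR];d=d>0
        j=np.zeros((480,640),np.uint8);hull(s,box(-13.5,35,-32,32,0,9),Rm,q[:3],j)
        k=mm&~((j>0)&~d); e+=np.count_nonzero(d^k)/np.count_nonzero(d)
    return e
for deg in (0,-4,-7,-10,-13,-16,-19):
    r=DE(cost,[(.535,.56),(-.175,-.15),(.04,.062),(0,.4),(-2,2),(-2,2)],args=(np.radians(deg),),seed=1,maxiter=40,popsize=8,polish=False)
    print(deg,r.x,round(r.fun,3))
```

```text
0 [ 0.5478 -0.1609  0.0471  0.2277  1.2625  0.8116] 0.425
-4 [ 0.5477 -0.1595  0.0489  0.244   0.3327  1.285 ] 0.383
-7 [ 0.5489 -0.1611  0.0496  0.2153  1.4178  1.8957] 0.36
-10 [ 0.549  -0.1609  0.0507  0.2118  0.7143  1.8499] 0.352
-13 [ 0.5491 -0.1606  0.0518  0.2283  0.8544  1.6064] 0.37
-16 [ 0.5488 -0.1612  0.0585  0.2312  0.9158  0.229 ] 0.418
-19 [ 0.5496 -0.1622  0.0543  0.2246  1.4428  1.689 ] 0.433
```

The fit puts the tilt near 9° (limit 15°), the bore within about 2 mm of the axis, and the height in range. Its position held steady between looks. The blue clip is where it started, so I'm handing in.

```bash
python3 -c "
from plant import bot
print(bot.sign_off())"
```

```text
the job is handed in; nothing more can be done
None
```

The orange clip is snapped home round the spindle groove and released, with the blue clip left where it lay; the job is handed in, with the result not reported back and the clip drooping about 9° by my camera fit (limit 15°).

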